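# Latch the strap over the loaded mould clamp

## Robot

A 7-joint arm with a two-finger parallel gripper is mounted at the origin on a cart in front of the work surface, level with it; the furniture and walls round the work are solid. World frame = base frame: x ahead of the robot, y to its left, z up, the work surface at z = 0. Lengths are in mm, angles in rad, forces in N, time in s.
With the tool pointing down it reaches from about 400 to 875 mm from the base axis. Payload 4.4 kg.
Tool frame: the origin (TCP) lies on the centre line of the jaws, within the pads' length; the fingertips stand 11 mm ahead of it and the grasp point (between the pads) lies 8 mm behind it (ctrl.tips_ahead is the distance from the TCP to the fingertips, in mm); z points along the fingers, y is the line along which they close (so a half turn about z gives the same grasp; the last joint's range is limited). The gripper opens to 85 mm and grips with 20 to 120 N. Pads are 22 mm wide; open, the fingers measure 114 mm over their backs; the gripper's body (76 mm by 85 mm) begins 54 mm behind the grasp point. The pads swing forward as they close: fully open they stand 13 mm farther back than shut.
Start: joints at [-1.205, 0.628, 0.038, 1.517, -0.027, 0.996, -0.02], TCP at [272.008, 590.364, 242.313] pointing down, gripper open.
Joint ranges: [-3.06, 3.06], [-0.37, 2.12], [-1.25, 1.32], [0.18, 2.47], [-1.1, 4.24], [0.23, 1.98], [-2.94, 2.94]. Speed limits (rad/s): [2.57, 2.57, 3.14, 3.14, 3.14, 3.14, 3.14].

## Interface

Orientations are given as [roll, pitch, yaw] about the fixed x, y, z axes, in that order (R = Rz(yaw) Ry(pitch) Rx(roll)).
In Python, from cell import ctrl, eyes, job gives the robot as it stands. The module is installed in compiled form; this text tells all that it offers.
- The arm moves only by the tool carry_out, never from a script. Its argument "moves" is a list of rows, each an object of numbers: "tx", "ty", "tz": the shift along the tool's x, y, z as a fraction of full scale; "twist": the turn about the tool's z as a fraction of full scale; "fingers": the opening, from 0 (shut) to 1 (fully open). In form: [{"tx": .., "ty": .., "tz": .., "twist": .., "fingers": ..}, ...]. A call has 1 to 12 rows; each row shifts and turns the commanded pose from where the row before left it, along the tool's axes as they then stand; what a row does not reach is not made up. Full scale, the value 1, is 0.3 m for a shift and pi rad for a turn. A row lasts 1/8 s, in which the tool goes at most 62.5 mm and 10.7 degrees, less where a joint would pass 70% of its speed; a pose out of reach is approached as far as the arm can. A call with a number of a shift or a turn outside -1 to 1 is refused whole. A call with a gripper value outside its range is refused whole. The fingers move at their own pace and stop on an object; the grip force is fixed at half the most. Time passes only in rows, so rows that do not move let the fingers close. It gives the time, the measured TCP pose, the force, the opening and the grip force at its end, in the units of the state.
- ctrl.read_state(): the state, without advancing time (a new reading comes with each control period).
- eyes.get_image(name): name is "scene" or "top" or "wrist"; returns a dict with "color" (420x560x3 uint8, blue, green, red), "fovy" (degrees; the focal length in pixels is half the picture's height over the tangent of half this angle, whatever the lens; pixels are square), "cx", "cy" (the principal point, pixels), "world_from_camera" (4x4, takes a point from camera to world coordinates). Camera axes: x right, y up, looking along -z (the intrinsics and any distortion apply to the point x, -y, -z); pixel columns grow to the right and rows downward; lengths in mm; the calibration is good to about 2 mm. A picture is of the moment at which its call begins. There is no depth.
- job.finish_job(): hands the job in; it is judged then, once.
The state is a dict: "clock": time; "qpos": joint angles; "qd": joint speeds; "tau": joint torques, N m; "eef_pos": TCP position; "tool_rot": TCP orientation; "force": force on the tool from outside, world axes, zero at the start; "torque": the same for the moment, N m; "width": finger opening in mm; "gripper_force": force on a finger pad.
Only numpy, scipy, OpenCV 4.12 (cv2) and the standard library are available. Lean on these libraries where they do the work, as an engineer would, in place of code of your own. Each camera call takes 0.05 s, during which the arm holds its last target. There are 200 camera calls.

## Task

One of the two identical mould clamps on the bench holds a closed mould. Swing that clamp's hinged strap over the mould and down until it lies fully home in its catch with the staple standing through its slot, then let go of it. Leave the mould where it sits and leave the strap of the empty clamp standing open.

Things in the scene. Friction and masses are not known exactly. Their poses are not given: they have to be found in the camera images.
- clamp_a: Sizes in mm. Clamp holding the mould (its empty twin stands beside it). Grey base 210x120x12, fixed; origin: centre of its underside on the bench. x runs from staple to hinge (far side from robot), z up. Hinge pin along y at x=+75, z=82.5, between cheeks 94 high. Mould at x=0, top z=76. Catch post at x=-50, 22x36, top z=80; on it a wire staple 19 wide (y), 5 thick, top z=97.5.
- strap_a (a joint): Strap of clamp_a, rad (sizes mm): 0 closed, level, pointing to clamp -x; 1.57 upright; stop at 1.95, leaning back. Flat 190 long from hinge axis, 36 wide, 5 thick, mid-plane through the axis. Slot 125 from axis; plain flat end to push from 137 to 182, then a rolled edge 10 thick. Closed: upper face z=85, nothing under the flat end. Stiff hinge: stays where left, 1 to 3 N at the end moves it.
- mould_top: Upper of two loose aluminium mould halves (each 92x60x32 mm, about 0.4 kg) lying cavity to cavity in clamp_a. It is upside down: its origin is the centre of its top face, 76 mm above the bench. It must stay there; the closed strap clears it by 2 mm.
- strap_b (a joint): Strap of the empty clamp, rad, built and measured like strap_a. Leave it standing open as found.
Not all that is in view belongs to the job. Leave any blue or red look-alike of the mould_top alone.

How it is judged (in metres and radians):
At the end, for the whole second after the job is handed in: The loaded clamp's strap lies closed in its catch, within 0.09 rad (5 degrees) of fully home, at rest; the empty clamp's strap still stands open (above 1.2 rad); the upper mould half lies still within 12 mm of the clamp's centre (value of joint strap_a below 0.09 rad and velocity of joint strap_a below 0.1 rad/s and value of joint strap_b above 1.2 rad and horizontal distance between mould_top and clamp_a below 0.012 m and linear speed of mould_top below 0.02 m/s); the robot touches nothing.
It fails at once if the upper mould half is shifted or lifted by more than 15 mm (distance of mould_top from where it was at the start of the episode above 0.015 m).
It fails at once if the empty clamp's strap is swung towards closed (below 1.2 rad) (value of joint strap_b below 1.2 rad).
It also fails if it takes over 40 s, if anything falls off the work surface, if the arm or the gripper's body presses on something with over 40 N, if the wrist force passes 120 N, or if a joint passes its speed limit or range.

## Working session

There is one attempt and no reset: what is moved stays moved. The work goes in short steps, Python scripts to look and compute and a tool call to move; the robot and the scene stay as the last step left them, time stands still between calls to the robot, and variables do not carry over. Pictures are saved under pics/ and viewed, at most 10 in all, crops included, and the job is handed in when it is done.

Besides the shell and the picture viewer there is one more tool, called after "Emit:" as name([rows], argument=value, ...), one row to a line, values as JSON. carry_out: Moves the arm, as the interface text tells. Its arguments: {"type":"object","properties":{"moves":{"type":"array","items":{"type":"object","properties":{"tx":{"type":"number","minimum":-1,"maximum":1},"ty":{"type":"number","minimum":-1,"maximum":1},"tz":{"type":"number","minimum":-1,"maximum":1},"twist":{"type":"number","minimum":-1,"maximum":1},"fingers":{"type":"number"}}}}},"required":["moves"]}

```bash
mkdir -p pics
python3 - <<'E'
from cell import ctrl,eyes
import cv2,pickle
s=ctrl.read_state();print(s)
d={}
for n in("scene","top","wrist"):
    i=eyes.get_image(n);d[n]=i;cv2.imwrite(f"pics/{n}0.png",i["color"]);print(n,i["fovy"],i["cx"],i["cy"],i["world_from_camera"].round(3).tolist() if hasattr(i["world_from_camera"],'round') else i["world_from_camera"], [k for k in i])
pickle.dump(d,open("d0.pkl","wb"))
E
```

```text
{'clock': 0.0, 'qpos': array([-1.20478339,  0.62937031,  0.03842603,  1.5183585 , -0.02704165,
        0.99627568, -0.02000554]), 'qd': array([ 1.56309193e-03,  2.06966122e-04,  1.91105189e-03,  4.58401308e-04,
       -1.55642583e-03,  7.17530042e-05, -1.21828903e-03]), 'tau': array([ 1.08147735e-03, -5.63406730e+01,  1.22694690e+00, -1.93439466e+01,
        1.10954186e-02,  1.06222025e-02, -7.85118573e-06]), 'eef_pos': array([271.74208574, 589.81688962, 241.3761202 ]), 'tool_rot': array([-3.13969771e+00, -1.82948561e-05,  2.70976459e+00]), 'force': array([0.72416381, 0.18909439, 0.83178766]), 'torque': array([-0.06737168, -0.01009783,  0.02626322]), 'gripper_force': 0.0, 'width': 85.46585656357126}
scene 52.4709717237224 282.28853417875524 216.85213223847788 [[0.897, 0.345, -0.276, 314.907], [-0.441, 0.673, -0.594, -576.32], [-0.019, 0.654, 0.756, 796.428], [0.0, 0.0, 0.0, 1.0]] ['color', 'fovy', 'cx', 'cy', 'world_from_camera']
top 50.462738871652675 286.5530851265767 208.61224356524764 [[-0.028, 0.988, -0.151, 458.251], [-1.0, -0.026, 0.015, -2.076], [0.011, 0.151, 0.988, 957.793], [0.0, 0.0, 0.0, 1.0]] ['color', 'fovy', 'cx', 'cy', 'world_from_camera']
wrist 65.63769873221499 281.7824809662418 211.71051331144625 [[0.42, -0.875, -0.241, 210.431], [0.908, 0.404, 0.114, 618.193], [-0.002, -0.267, 0.964, 373.958], [0.0, 0.0, 0.0, 1.0]] ['color', 'fovy', 'cx', 'cy', 'world_from_camera']
```

View pics/scene0.png

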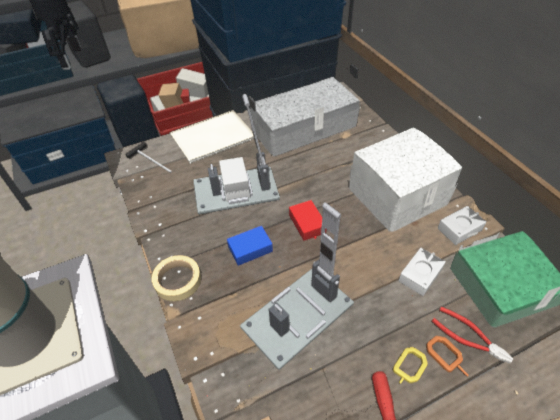

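View pics/top0.png

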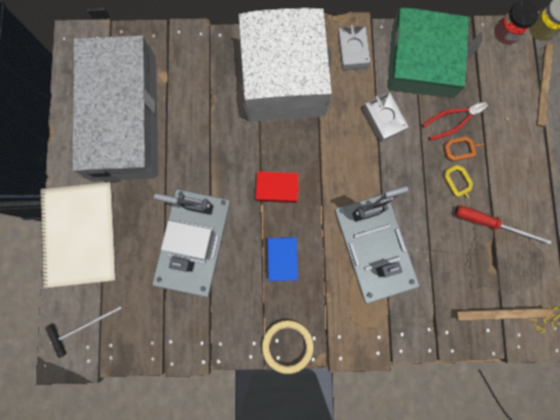

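The loaded clamp is on the left: in the top view its base spans about (154..229, 192..295), with its strap leaning back. The empty clamp is on the right. I'll enlarge the loaded one.

Run:
```python
import cv2,pickle,numpy as np
d=pickle.load(open("d0.pkl","rb"))
a=cv2.resize(d["top"]["color"][180:310,140:240],None,fx=4,fy=4,interpolation=2)
b=cv2.resize(d["scene"]["color"][85:215,185:285],None,fx=4,fy=4,interpolation=2)
cv2.imwrite("pics/c1.png",np.hstack([a,b]))
```

```text
(no output)
```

View pics/c1.png

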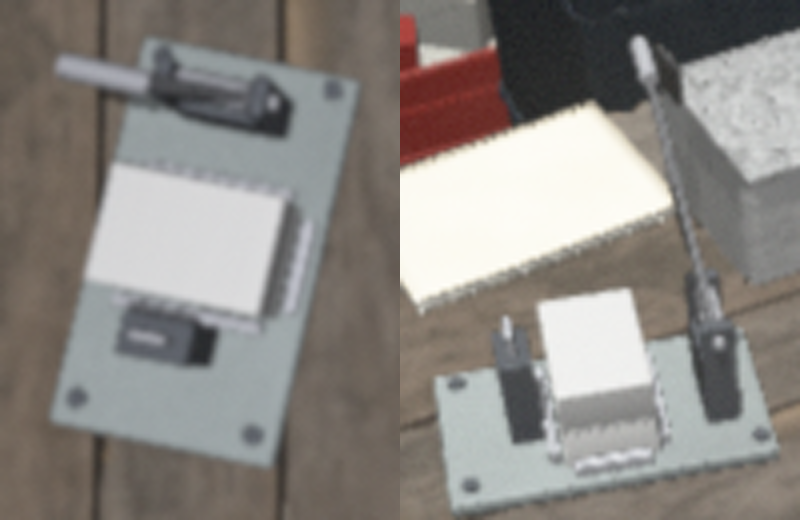

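The enlarged crop shows the base corners in the top view (left panel) at (147,38), (360,80), (272,466) and (52,420). The rolled edge of the strap is at about (60,68) in the top view and (642,50) in the scene view. I'll fit the pose from these.

```bash
cat > h.py <<'E'
import numpy as np
def proj(im,P):
    M=np.linalg.inv(im["world_from_camera"]);P=np.atleast_2d(P)
    c=P@M[:3,:3].T+M[:3,3];f=im["color"].shape[0]/2/np.tan(np.radians(im["fovy"])/2)
    return np.c_[im["cx"]+f*c[:,0]/-c[:,2],im["cy"]-f*c[:,1]/-c[:,2]]
def W(p,L):
    c,s=np.cos(p[2]),np.sin(p[2]);L=np.atleast_2d(np.array(L,float))
    return np.c_[p[0]+c*L[:,0]-s*L[:,1],p[1]+s*L[:,0]+c*L[:,1],L[:,2]]
def tip(q,r=187,y=0): return [75-r*np.cos(q),y,82.5+r*np.sin(q)]
E
python3 - <<'E'
from h import *;import pickle
from scipy.optimize import least_squares as ls
d=pickle.load(open("d0.pkl","rb"))
t=np.array([[147,38],[360,80],[272,466],[52,420]])/4+[140,180]
T=np.array([[105,60,12],[105,-60,12],[-105,-60,12],[-105,60,12]])
tt=np.array([60,68])/4+[140,180]; st=np.array([242,48])/4+[185,85]
s=np.array([[35,378],[378,455],[50,513]])/4+[185,85]
S=np.array([[-105,60,12],[105,-60,12],[-105,-60,12]])
def r(p):
    return np.r_[(proj(d["top"],W(p,T))-t).ravel(),(proj(d["scene"],W(p,S))-s).ravel(),(proj(d["top"],W(p,tip(p[3])))-tt).ravel(),(proj(d["scene"],W(p,tip(p[3])))-st).ravel()]
o=ls(r,[450,230,0,1.8],x_scale=[10,10,.1,.1]);p=o.x;print(p,o.fun.round(1))
for q in(p[3],1.57,1,.5,0):print(q,W(p,tip(q)).round(0), W(p,tip(q,160)).round(0))
E
```

```text
[ 5.37409647e+02  1.90072068e+02 -2.10480779e-01  1.43212849e+00] [-3.4 -0.9 -2.1 -1.4 -0.4 -0.1 -1.8  0.7 -1.8 -1.2 -0.  -3.9 -0.3 -2.4
  8.7  0.9 -0.5  1.6]
1.4321284946720514 [[585. 180. 268.]] [[589. 179. 241.]]
1.57 [[611. 174. 269.]] [[611. 174. 242.]]
1 [[512. 196. 240.]] [[526. 192. 217.]]
0.5 [[450. 209. 172.]] [[473. 204. 159.]]
0 [[428. 213.  82.]] [[454. 208.  82.]]
```

Run:
```python
from h import *;import pickle
from scipy.optimize import least_squares as ls
d=pickle.load(open("d0.pkl","rb"))
t=np.array([[147,38],[360,80],[272,466],[52,420]])/4+[140,180]
T=np.array([[105,60,12],[105,-60,12],[-105,-60,12],[-105,60,12]])
tt=np.array([107,75])/4+[140,180]; st=np.array([242,60])/4+[185,85]
s=np.array([[35,378],[378,455],[50,513]])/4+[185,85]
S=np.array([[-105,60,12],[105,-60,12],[-105,-60,12]])
def r(p):
    return np.r_[(proj(d["top"],W(p,T))-t).ravel(),(proj(d["scene"],W(p,S))-s).ravel(),(proj(d["top"],W(p,tip(p[3])))-tt).ravel(),(proj(d["scene"],W(p,tip(p[3])))-st).ravel()]
o=ls(r,[450,230,0,1.8],x_scale=[10,10,.1,.1]);p=o.x;print(p,o.fun.round(1))
for q in(p[3],1.57,1,.5,0):print(round(q,2),W(p,tip(q)).round(0), W(p,tip(q,160)).round(0))
# staple top & hinge check vs crop
print((proj(d["scene"],W(p,[[-50,0,97.5],[75,-20,82.5],[0,0,76]]))-[185,85])*4,(proj(d["top"],W(p,[[-50,0,97.5],[75,0,82.5],[0,0,76]]))-[140,180])*4)
```

```text
[ 5.36538114e+02  1.85104221e+02 -2.29661666e-01  1.42995109e+00] [-0.1 -0.9  1.  -0.4  0.9  0.6 -0.3  0.4 -1.2 -0.5  0.2 -1.9 -0.6 -1.4
  0.6  0.  -0.1  0.1]
1.43 [[584. 174. 268.]] [[588. 173. 241.]]
1.57 [[609. 168. 269.]] [[609. 168. 242.]]
1 [[511. 191. 240.]] [[525. 188. 217.]]
0.5 [[450. 205. 172.]] [[473. 200. 159.]]
0 [[427. 211.  82.]] [[454. 204.  82.]]
[[104.85941682 325.74372576]
 [314.40166407 331.36308556]
 [190.16055705 338.06856201]] [[150.19134849 335.97339571]
 [216.87440653  88.52934658]
 [184.26500537 237.3391066 ]]
```

Emit:
carry_out([
  {"tz": -0.135,"twist": -0.032,"fingers": 0},
  {"tz": -0.135,"twist": -0.032,"fingers": 0},
  {"tx": -0.15,"ty": -0.111,"fingers": 0},
  {"tx": -0.15,"ty": -0.111,"fingers": 0},
  {"tx": -0.15,"ty": -0.111,"fingers": 0},
  {"tx": -0.15,"ty": -0.111,"fingers": 0},
  {"tx": -0.15,"ty": -0.111,"fingers": 0},
  {"tx": -0.15,"ty": -0.111,"fingers": 0},
  {"tx": -0.15,"ty": -0.111,"fingers": 0},
  {"tx": -0.15,"ty": -0.111,"fingers": 0},
  {"tx": -0.15,"ty": -0.111,"fingers": 0},
  {"tx": -0.15,"ty": -0.111,"fingers": 0},
])

```text
validation failed for argument at $.mo...
```

```bash
cat >> h.py <<'E'
P=np.array([536.5,185.1,-.2297])
def tipl():
    from cell import ctrl
    s=ctrl.read_state();e=s["eef_pos"];c,n=np.cos(P[2]),np.sin(P[2]);dx,dy=e[0]-P[0],e[1]-P[1]
    print("clock",round(s["clock"],2),"rot",s["tool_rot"].round(3),"F",s["force"].round(1),"w",round(s["width"],1))
    l=np.array([c*dx+n*dy,-n*dx+c*dy,e[2]-ctrl.tips_ahead]);print("tips local",l.round(1),ctrl.tips_ahead);return l
def way(q,rc): # fingertip-centre local for left corner touching strap face at rc
    return np.array([75-rc*np.cos(q)+2.5*np.sin(q)+11,0,82.5+rc*np.sin(q)+2.5*np.cos(q)])
E
python3 - <<'E'
from h import *
l=tipl()
for q,rc in zip([1.43,1.25,1.05,.85,.65,.45,.3,.2,.1,0],np.linspace(150,171,10)):
    w=way(q,rc);d=w-l;print(q,w.round(0),"rows",(np.array([-d[0],d[1],-d[2]])/300).round(3));l=w
E
```

```text
clock 0.15 rot [-3.14  0.    2.71] F [-0.8 -0.1 -0.3] w 85.7
tips local [-349.9  334.   230.6] 11.0
1.43 [ 67.   0. 231.] rows [-1.391 -1.113 -0.003]
1.25 [ 40.   0. 228.] rows [0.09  0.    0.012]
1.05 [ 11.   0. 218.] rows [0.097 0.    0.033]
0.85 [-16.   0. 202.] rows [0.09  0.    0.053]
0.65 [-39.   0. 181.] rows [0.079 0.    0.071]
0.45 [-58.   0. 155.] rows [0.064 0.    0.086]
0.3 [-70.   0. 133.] rows [0.038 0.    0.072]
0.2 [-77.   0. 118.] rows [0.022 0.    0.051]
0.1 [-82.   0. 102.] rows [0.017 0.    0.054]
0 [-85.   0.  85.] rows [0.011 0.    0.056]
```

Emit:
carry_out([
  {"tx": 0,"ty": 0,"tz": -0.135,"twist": -0.032,"fingers": 0},
  {"tx": 0,"ty": 0,"tz": -0.135,"twist": -0.032,"fingers": 0},
  {"tx": -0.15,"ty": -0.111,"tz": 0,"twist": 0,"fingers": 0},
  {"tx": -0.15,"ty": -0.111,"tz": 0,"twist": 0,"fingers": 0},
  {"tx": -0.15,"ty": -0.111,"tz": 0,"twist": 0,"fingers": 0},
  {"tx": -0.15,"ty": -0.111,"tz": 0,"twist": 0,"fingers": 0},
  {"tx": -0.15,"ty": -0.111,"tz": 0,"twist": 0,"fingers": 0},
  {"tx": -0.15,"ty": -0.111,"tz": 0,"twist": 0,"fingers": 0},
  {"tx": -0.15,"ty": -0.111,"tz": 0,"twist": 0,"fingers": 0},
  {"tx": -0.15,"ty": -0.111,"tz": 0,"twist": 0,"fingers": 0},
  {"tx": -0.15,"ty": -0.111,"tz": 0,"twist": 0,"fingers": 0},
])

```text
clock: 1.52
eef_pos: [598.6, 204.5, 323.1]
tool_rot: [-3.142, -0.0, 2.911]
force: [0.5, 0.7, 0.1]
width: -0.1
gripper_force: 0.0
```

Run:
```python
from h import *
tipl()
```

```text
clock 1.52 rot [-3.142 -0.     2.911] F [0.5 0.7 0.1] w -0.1
tips local [ 56.   33.1 312.1] 11.0
```

Emit:
carry_out([
  {"tx": -0.147,"ty": -0.11,"tz": 0,"twist": 0,"fingers": 0},
  {"tx": 0,"ty": 0,"tz": 0,"twist": 0,"fingers": 0},
  {"tx": 0,"ty": 0,"tz": 0.135,"twist": 0,"fingers": 0},
  {"tx": 0,"ty": 0,"tz": 0.135,"twist": 0,"fingers": 0},
  {"tx": 0,"ty": 0,"tz": 0,"twist": 0,"fingers": 0},
])

```text
clock: 2.15
eef_pos: [630.1, 164.2, 239.0]
tool_rot: [-3.138, -0.007, 2.912]
force: [0.4, -0.6, 0.4]
width: 0.1
gripper_force: 0.0
```

Run:
```python
from h import *
from cell import eyes;import cv2
tipl()
for n in("scene","top"):
    i=eyes.get_image(n)["color"];cv2.imwrite(f"pics/{n}1.png",cv2.resize(i[60:215,130:290],None,fx=2.4,fy=2.4))
a=np.hstack([cv2.imread("pics/scene1.png"),cv2.imread("pics/top1.png")]);cv2.imwrite("pics/c2.png",a)
```

```text
clock 2.15 rot [-3.138 -0.007  2.912] F [ 0.4 -0.6  0.4] w 0.1
tips local [ 95.9   1.  228. ] 11.0
```

View pics/c2.png

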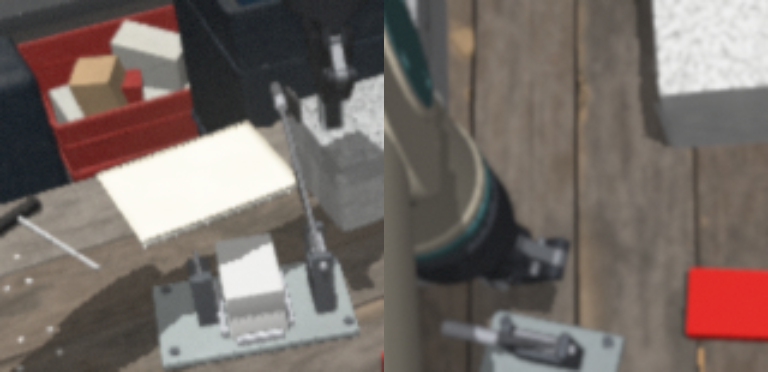

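The strap is unmoved (rolled edge at 280,90 in the left panel) and the closed fingers are behind it (tip at about 335,122). I'll check that against the projection.

Run:
```python
from h import *;import pickle
d=pickle.load(open("d0.pkl","rb"))
L=[[96,1,228],tip(1.43),tip(1.43,190,18),tip(1.43,190,-18)]
print(((proj(d["scene"],W(P,L))-[130,60])*2.4).round(0).tolist(),((proj(d["top"],W(P,L))-[130,60])*2.4+[384,0]).round(0).tolist())
```

```text
[[330.0, 125.0], [277.0, 96.0], [273.0, 83.0], [280.0, 105.0]] [[503.0, 277.0], [474.0, 333.0], [445.0, 327.0], [499.0, 338.0]]
```

Emit:
carry_out([
  {"tx": 0.095,"ty": 0,"tz": 0,"twist": 0,"fingers": 0},
  {"tx": 0.045,"ty": 0,"tz": 0.004,"twist": 0,"fingers": 0},
  {"tx": 0.045,"ty": 0,"tz": 0.006,"twist": 0,"fingers": 0},
  {"tx": 0.048,"ty": 0,"tz": 0.014,"twist": 0,"fingers": 0},
  {"tx": 0.048,"ty": 0,"tz": 0.018,"twist": 0,"fingers": 0},
  {"tx": 0.045,"ty": 0,"tz": 0.024,"twist": 0,"fingers": 0},
  {"tx": 0.045,"ty": 0,"tz": 0.028,"twist": 0,"fingers": 0},
  {"tx": 0.04,"ty": 0,"tz": 0.034,"twist": 0,"fingers": 0},
  {"tx": 0.04,"ty": 0,"tz": 0.037,"twist": 0,"fingers": 0},
  {"tx": 0,"ty": 0,"tz": 0,"twist": 0,"fingers": 0},
])

```text
clock: 3.5
eef_pos: [500.4, 195.0, 192.7]
tool_rot: [-3.141, -0.001, 2.912]
force: [0.4, -0.8, -0.4]
width: 0.2
gripper_force: 0.0
```

Run:
```python
from h import *
from cell import eyes;import cv2
tipl()
i=eyes.get_image("scene")["color"];cv2.imwrite("pics/c3.png",cv2.resize(i[60:240,130:310],None,fx=3,fy=3))
```

```text
clock 3.5 rot [-3.141e+00 -1.000e-03  2.912e+00] F [ 0.4 -0.8 -0.4] w 0.2
tips local [-37.4   1.4 181.7] 11.0
```

View pics/c3.png

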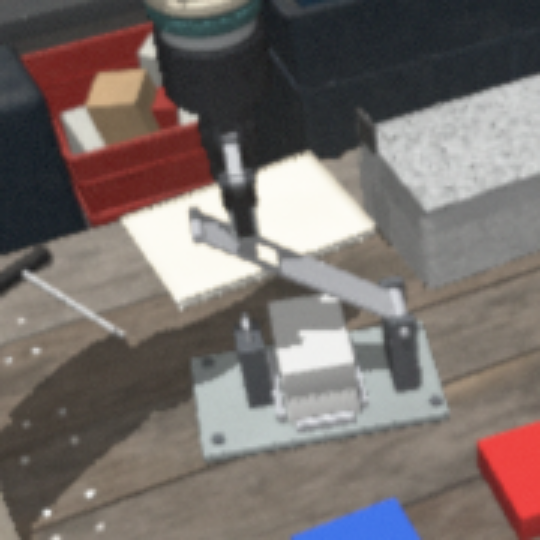

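The strap follows at about 0.6 rad. The fingers sit at (240,235), between the slot (267,255) and the rolled edge (203,225). I'll continue down.

Emit:
carry_out([
  {"tx": 0.034,"ty": 0,"tz": 0.042,"twist": 0,"fingers": 0},
  {"tx": 0.03,"ty": 0,"tz": 0.044,"twist": 0,"fingers": 0},
  {"tx": 0.02,"ty": 0,"tz": 0.036,"twist": 0,"fingers": 0},
  {"tx": 0.018,"ty": 0,"tz": 0.036,"twist": 0,"fingers": 0},
  {"tx": 0.022,"ty": 0,"tz": 0.05,"twist": 0,"fingers": 0},
  {"tx": 0.01,"ty": 0,"tz": 0.027,"twist": 0,"fingers": 0},
  {"tx": 0.008,"ty": 0,"tz": 0.027,"twist": 0,"fingers": 0},
  {"tx": 0,"ty": 0,"tz": 0,"twist": 0,"fingers": 0},
])

```text
clock: 4.55
eef_pos: [459.4, 204.4, 113.7]
tool_rot: [-3.141, -0.001, 2.911]
force: [-0.5, 0.2, 0.3]
width: -0.1
gripper_force: 0.0
```

Run:
```python
from h import *
tipl()
```

```text
clock 4.55 rot [-3.141e+00 -1.000e-03  2.911e+00] F [-0.5  0.2  0.3] w -0.1
tips local [-79.4   1.2 102.7] 11.0
```

Emit:
carry_out([
  {"tx": 0.01,"ty": 0,"tz": 0.02,"twist": 0,"fingers": 0},
  {"tx": 0.005,"ty": 0,"tz": 0.02,"twist": 0,"fingers": 0},
  {"tx": 0,"ty": 0,"tz": 0.015,"twist": 0,"fingers": 0},
  {"tx": 0,"ty": 0,"tz": 0,"twist": 0,"fingers": 0},
])

```text
clock: 5.05
eef_pos: [455.1, 205.4, 97.3]
tool_rot: [-3.141, -0.001, 2.911]
force: [0.0, 0.3, 0.2]
width: 0.1
gripper_force: 0.0
```

Run:
```python
from h import *
from cell import eyes;import cv2
tipl()
i=eyes.get_image("scene")["color"];cv2.imwrite("pics/c4.png",cv2.resize(i[110:240,160:290],None,fx=4,fy=4,interpolation=2))
```

```text
clock 5.05 rot [-3.141e+00 -1.000e-03  2.911e+00] F [0.  0.3 0.2] w 0.1
tips local [-83.8   1.2  86.3] 11.0
```

View pics/c4.png

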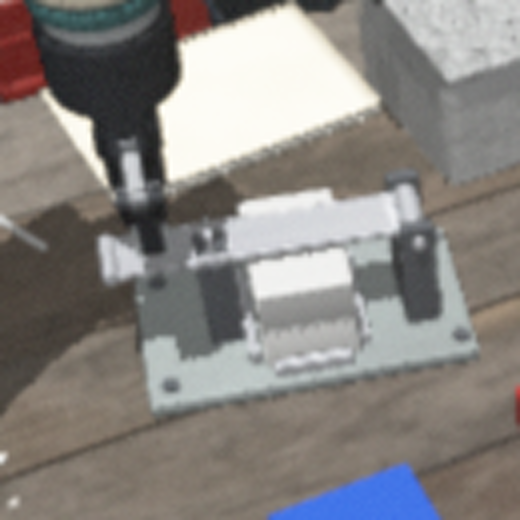

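The strap is nearly level and the staple shows in the slot at (208,238). There is no reaction force yet, so I'll press a bit further until it seats.

Emit:
carry_out([
  {"tx": 0,"ty": 0,"tz": 0.006,"twist": 0,"fingers": 0},
  {"tx": 0,"ty": 0,"tz": 0,"twist": 0,"fingers": 0},
])

```text
clock: 5.35
eef_pos: [455.6, 205.5, 96.1]
tool_rot: [3.142, 0.0, 2.911]
force: [-0.5, -0.5, 1.5]
width: 0.4
gripper_force: 0.9
```

Emit:
carry_out([
  {"tx": 0,"ty": 0,"tz": 0.005,"twist": 0,"fingers": 0},
  {"tx": 0,"ty": 0,"tz": 0,"twist": 0,"fingers": 0},
])

```text
clock: 5.6
eef_pos: [455.6, 205.5, 95.7]
tool_rot: [3.141, 0.0, 2.911]
force: [-2.0, -1.5, 15.6]
width: -0.2
gripper_force: 7.7
```

The strap is on its stop: tips at z≈85 with 15.6 N. I'll retreat straight up and look.

Emit:
carry_out([
  {"tx": 0,"ty": 0,"tz": -0.03,"twist": 0,"fingers": 0},
  {"tx": 0,"ty": 0,"tz": -0.15,"twist": 0,"fingers": 0},
  {"tx": 0,"ty": 0,"tz": -0.15,"twist": 0,"fingers": 0},
  {"tx": 0,"ty": 0,"tz": -0.15,"twist": 0,"fingers": 0},
  {"tx": 0,"ty": 0,"tz": 0,"twist": 0,"fingers": 0},
  {"tx": 0,"ty": 0,"tz": 0,"twist": 0,"fingers": 0},
])

```text
clock: 6.35
eef_pos: [455.1, 205.3, 238.1]
tool_rot: [-3.141, -0.001, 2.911]
force: [-0.9, -0.2, 0.1]
width: 0.0
gripper_force: 0.0
```

Run:
```python
from h import *
from cell import eyes;import cv2
tipl();im=eyes.get_image("scene")
i=im["color"];cv2.imwrite("pics/c5.png",cv2.resize(i[100:360,140:360],None,fx=2.3,fy=2.3,interpolation=2))
for q in(0,.09):print(((proj(im,W(P,[tip(q,190,18),tip(q,190,-18)]))-[140,100])*2.3).round(1).tolist())
```

```text
clock 6.35 rot [-3.141e+00 -1.000e-03  2.911e+00] F [-0.9 -0.2  0.1] w 0.0
tips local [-83.9   1.1 227.1] 11.0
[[103.3, 162.3], [106.0, 185.1]]
[[100.9, 150.3], [103.6, 173.1]]
```

View pics/c5.png

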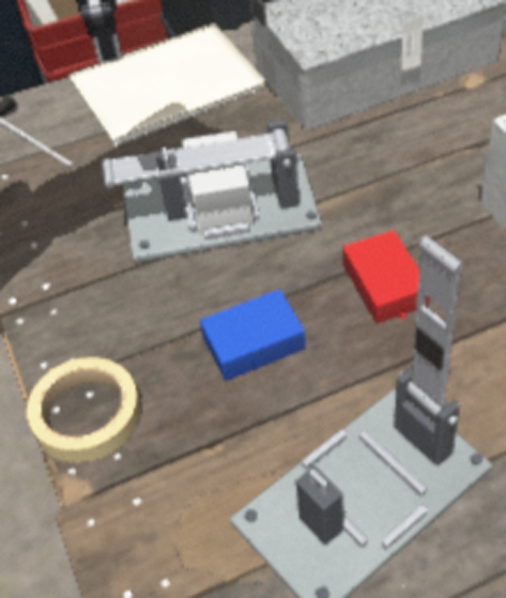

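The strap lies level with its end at (106,160–186), which matches the prediction for 0 rad. The staple shows through the slot (168,155), the mould is in place and the empty clamp's strap is still open.

```bash
python3 -c "
from cell import job
print(job.finish_job())"
```

```text
the job is handed in; nothing more can be done
None
```

The loaded clamp's strap is closed fully home with the staple through its slot, the mould has not visibly moved, the other strap still stands open, the arm is clear, and the job is handed in; no verdict was returned.

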